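# Wedge the reamer out of its stand and twist it into the juicer drive

## Robot

A 6-joint arm with a two-finger parallel gripper is mounted at the origin on a cart in front of the work surface, level with it; the furniture and walls round the work are solid. World frame = base frame: x ahead of the robot, y to its left, z up, the work surface at z = 0. Lengths are in m, angles in rad, forces in N, time in s.
With the tool pointing down it reaches from about 0.275 to 0.825 m from the base axis. Payload 4.9 kg.
Tool frame: the origin (TCP) lies between the finger pads, 19 mm behind the fingertips; this is the grasp point; z points along the fingers, y is the line along which they close (so a half turn about z gives the same grasp; the last joint's range is limited). The gripper opens to 85 mm and grips with 20 to 120 N. Pads are 22 mm wide; open, the fingers measure 114 mm over their backs; the gripper's body (76 mm by 85 mm) begins 54 mm behind the grasp point. The pads swing forward as they close: fully open they stand 13 mm farther back than shut.
Start: joints at [1.101, 0.326, -0.193, 1.052, 0, 1.437], TCP at [0.181, 0.519, 0.25] pointing down, gripper open.
Joint ranges: [-2.65, 2.65], [-0.97, 1.79], [-1.3, 1.35], [-1.93, 2.1], [-1.47, 1.37], [-3.14, 3.14]. Speed limits (rad/s): [2.57, 2.57, 3.14, 3.14, 3.14, 3.14].

## Interface

Orientations are given as a unit quaternion [w, x, y, z].
In Python, from cell import bot gives the robot as it stands. Calls block until the motion is done:
- bot.move_pose(position, orientation): joint-space move of the TCP to a pose.
- bot.move_linear(position, speed=0.15, rotation=None, until_force=None): straight line of the TCP; rotation=None keeps the orientation; speed is the mean speed in m/s. With until_force (N) it stops when the force on the tool has changed by that much, and returns True; else False.
- bot.goto_joints(angles): joint-space move.
- bot.set_gripper(opening, grasp_force=None): opening from 0.0 (shut) to 1.0 (fully open); grasp_force is the grip in N (None keeps the last); returns when the fingers have stopped.
- bot.wait(seconds).
- bot.solve_ik(position, orientation): joint angles nearest the present ones, or None.
- bot.camera(name): name is "side" or "top" or "wrist"; returns the picture (400x640x3 uint8, red, green, blue); there is no depth.
- bot.calibration(name): a dict with "mtx" (3x3 intrinsics, pixels), "k1" (the pictures are not rectified: a ray, as slopes to the right and down, at radius r is drawn at 1 + k1 r^2 times it, then the intrinsics apply), "extrinsics" (4x4, takes a point from world to camera coordinates); the wrist camera has in their place "hand_eye" (4x4, takes a point from camera to tool coordinates, whose origin is the TCP and whose axes are the flange's). Camera axes: x right, y down, z forward; pixel columns grow to the right and rows downward; lengths in m; the calibration is good to about 2 mm. A picture is of the moment at which its call begins: read the wrist's pose just before it. calibration takes no time and is no camera call.
A pose or a line that the arm cannot do raises bot.PlanningError and nothing moves.
- bot.close_job(): hands the job in; it is judged then, once.
Trained networks look in the newest picture that a camera, given by its name, has taken for a name from the list of things; names that differ only in an ending like _2 or _b are one class to them, and where a whole thing is asked for, a point or a joint stands for the part that bears it (a point fixed in the world has none). Each returns a list of dicts, best first, with "confidence" (0 to 1); they miss things now and then, are a little off and sometimes report something else, mostly with a low value. They report only what shows in the picture. A call takes as long as a camera call. They do not tell look-alikes from the thing itself.
- bot.search_frame(camera, thing): "bbox" ([left, top, width, height] in pixels, round what is visible of it).
Readings, each from a call of its own:
- bot.read_clock(): time.
- bot.read_joint_positions(): joint angles.
- bot.read_joint_vel(): joint speeds.
- bot.read_joint_efforts(): joint torques, N m.
- bot.read_position(): TCP position.
- bot.read_tool_rot(): TCP orientation.
- bot.read_ft_force(): force on the tool from outside, world axes, zero at the start.
- bot.read_moment(): the same for the moment, N m.
- bot.read_gripper_width(): opening from 0.0 (shut) to 1.0 (fully open).
- bot.read_finger_force(): force on a finger pad.
Only numpy, scipy, OpenCV 4.12 (cv2) and the standard library are available. Lean on these libraries where they do the work, as an engineer would, in place of code of your own. Each camera call takes 0.05 s, during which the arm holds its last target. There are 200 camera calls.

## Task

The citrus reamer is stuck by its tapered shank in the wooden stand. Without holding the reamer, push the stand's sliding wedge in all the way so that it pops the shank loose; then lift the reamer out, lower it into the juicer drive with its two ears entering the two slots of the ring, and push it down with a clockwise twist (seen from above) until its flange is fully home on the drive. Let go of it there, and do not knock over or push aside the lemon and the mug.

Things in the scene. Friction and masses are not known exactly. Their poses are not given: they have to be found in the camera images.
- reamer: citrus reamer, 130 mm tall, 0.25 kg, upright, stuck in the stand (sprung grip, about 10 N). Origin: centre of the shank's lower tip, z up its axis. Tapered steel shank z 0-46 mm (radius 12 at the tip, 16 at the top); flange of radius 24.5 at z 46-54; square wooden waist 34 x 34 mm, faces along x and y, z 53-109; ribbed dome, radius 17, to z 130. Symmetrical under a half turn about z.
- reamer_waist (a point): point on the reamer's axis at z 86 mm above the shank's tip: height for the TCP to grip the square waist (fingertips then clear the drive's ring)
- stand: fixed wooden stand: a block 70 x 84 mm, top at 64 mm, on a 200 mm long base. Origin under the socket's axis on the worktop, z up. The tapered socket opens upward; a slot crosses the block below it along x. The reamer's origin is 18 mm above this one while stuck. The wedge enters from the -x side (towards the robot) and moves to +x.
- stand_seat (a point): centre of the stand's top face, z 64 mm above the worktop, where the reamer's flange rests
- wedge (a joint): travel in m of the captive polished steel wedge along the stand's +x: 0 drawn out (start), 0.055 at its stop, fully in. It passes under the shank and lifts the reamer by about 12 mm, from 12 to 41 mm of travel, then holds it up on a flat; it stays where it is left. Pushing takes about 5 to 15 N.
- wedge_push (a point): middle of the outer (-x) face of the wedge's upright wooden push tab; tab 60 mm wide (stand's y), 12 mm thick, 12 to 60 mm above the worktop. The point is 42 mm above the worktop, moves with the wedge, and is 152 mm from the socket's axis at the start, 97 mm when fully in.
- drive: fixed juicer drive: white box 120 x 120 mm with a round knob on its -x side, a steel ring on top. Origin under the socket's axis on the worktop, z up. Tapered socket, opening upward at z 64 mm; its sprung jaws resist the shank's last 10 mm with 10 to 20 N. Home: reamer's origin 18 mm above this one, its x axis along the drive's (either way round).
- drive_seat (a point): centre of the seat on the drive's top, z 64 mm above the worktop: the underside of the reamer's flange lies here when home (reamer's origin 46 mm below it)
- lemon: a lemon, 73 mm long, lying loose on the worktop between the stand and the drive; a bystander
- mug_a: a mug, 95 mm tall, loose, standing at the right; a bystander
- reamer_ear (a point): outer end of one of the reamer's two ears: round pins, 8 mm thick, that stick out of the flange along the reamer's +x and -x to 36 mm from its axis, centred 50 mm above the shank's tip
- drive_slot (a point): mouth of one of the two slots (a half turn apart) in the drive's ring, at the ring's top, 82 mm above the worktop; ring 26 to 34 mm from the axis. Slots are 13 mm wide and slant: an ear enters 25 degrees counter-clockwise (from above) of the drive's x axis with the flange 16 mm above the seat, and turns 25 degrees clockwise, evenly, over the 16 mm down to the seat.
Mind the look-alikes: they are no part of the job. What is shaped like the reamer but orange or purple is not meant.

How it is judged:
By the outcome, as a careful person would: the job done as asked, in the order asked, and still so for the second after the job is handed in, with the robot touching nothing.
It also fails if it takes over 58 s, if anything falls off the work surface, if the arm or the gripper's body presses on something with over 40 N, if the wrist force passes 120 N, or if a joint passes its speed limit or range.

## Working session

There is one attempt and no reset: what is moved stays moved. The work goes in short steps, each a Python script; the robot and the scene stay as the last script left them, time stands still between calls to the robot, and variables do not carry over. Pictures are saved under pics/ and viewed, at most 10 in all, crops included, and the job is handed in when it is done.

```bash
mkdir -p pics; ls; python3 - <<'E'
from cell import bot
import cv2,numpy as np
a=bot.camera("top");b=bot.camera("side")
cv2.imwrite("pics/top.png",a[:,:,::-1]);cv2.imwrite("pics/side.png",b[:,:,::-1])
for c in("top","side"):
  k=bot.calibration(c);print(c,np.round(k["mtx"],1).tolist(),k["k1"],np.round(k["extrinsics"],3).tolist())
  for t in("reamer","stand","wedge","drive","lemon","mug_a","wedge_push","reamer_ear","drive_slot","drive_seat"):
    try: print(c,t,[(np.round(d["bbox"]).tolist(),round(d["confidence"],2)) for d in bot.search_frame(c,t)])
    except Exception as e: print(c,t,e)
print(np.round(bot.calibration("wrist")["hand_eye"],3).tolist(),bot.read_clock(),bot.read_tool_rot())
E
```

```text
pics
top [[455.8, 0.0, 320.5], [0.0, 455.8, 193.6], [0.0, 0.0, 1.0]] 0.007960797123191582 [[-0.017, -1.0, -0.006, -0.024], [-0.997, 0.018, -0.077, 0.519], [0.077, 0.005, -0.997, 1.235], [0.0, 0.0, 0.0, 1.0]]
top reamer [([214.0, 245.0, 20.0, 15.0], 0.81), ([179.0, 125.0, 25.0, 24.0], 0.77), ([190.0, 165.0, 16.0, 23.0], 0.71), ([243.0, 144.0, 20.0, 25.0], 0.69)]
top stand [([237.0, 140.0, 45.0, 74.0], 0.66), ([334.0, 132.0, 49.0, 49.0], 0.25)]
top wedge [([253.0, 171.0, 20.0, 43.0], 0.91)]
top drive [([331.0, 128.0, 51.0, 53.0], 0.6), ([252.0, 166.0, 23.0, 48.0], 0.52)]
top lemon [([310.0, 188.0, 18.0, 25.0], 0.61), ([430.0, 220.0, 46.0, 33.0], 0.59)]
top mug_a [([430.0, 218.0, 49.0, 36.0], 0.92)]
top wedge_push [([251.0, 168.0, 26.0, 43.0], 0.94)]
top reamer_ear [([211.0, 242.0, 26.0, 17.0], 0.89), ([186.0, 164.0, 24.0, 18.0], 0.72), ([240.0, 139.0, 20.0, 26.0], 0.64), ([180.0, 125.0, 22.0, 22.0], 0.6), ([331.0, 127.0, 52.0, 52.0], 0.22)]
top drive_slot [([334.0, 130.0, 50.0, 52.0], 0.76)]
top drive_seat [([332.0, 127.0, 49.0, 54.0], 0.72), ([251.0, 168.0, 24.0, 46.0], 0.41)]
side [[
[... 461 characters left out ...]
([336.0, 196.0, 47.0, 41.0], 0.94), ([311.0, 147.0, 16.0, 24.0], 0.66), ([280.0, 166.0, 52.0, 34.0], 0.5)]
side lemon [([302.0, 202.0, 18.0, 13.0], 0.62)]
side mug_a [([320.0, 266.0, 38.0, 44.0], 0.77)]
side wedge_push [([284.0, 176.0, 30.0, 19.0], 0.49)]
side reamer_ear [([282.0, 140.0, 14.0, 27.0], 0.82), ([304.0, 131.0, 11.0, 31.0], 0.66), ([242.0, 164.0, 10.0, 24.0], 0.66), ([310.0, 150.0, 15.0, 21.0], 0.64)]
side drive_slot [([336.0, 193.0, 46.0, 45.0], 0.69)]
side drive_seat [([334.0, 193.0, 47.0, 49.0], 0.75)]
[[0.001, -0.946, -0.325, 0.083], [1.0, 0.001, 0.0, -0.001], [0.0, -0.325, 0.946, -0.123], [0.0, 0.0, 0.0, 1.0]] 1.1 [1.07593025e-06 1.67132629e-01 9.85934422e-01 1.94702549e-05]
```

```bash
python3 - <<'E'
import cv2
a=cv2.imread("pics/top.png")[110:270,160:480];b=cv2.imread("pics/side.png")[110:320,220:420]
cv2.imwrite("pics/topc.png",cv2.resize(a,(800,400),interpolation=cv2.INTER_CUBIC));cv2.imwrite("pics/sidec.png",cv2.resize(b,(570,600),interpolation=cv2.INTER_CUBIC))
E
```

```text
(no output)
```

View pics/topc.png

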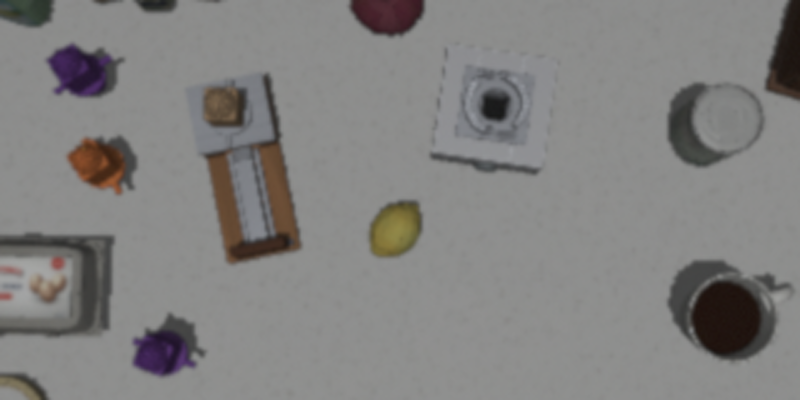

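View pics/sidec.png

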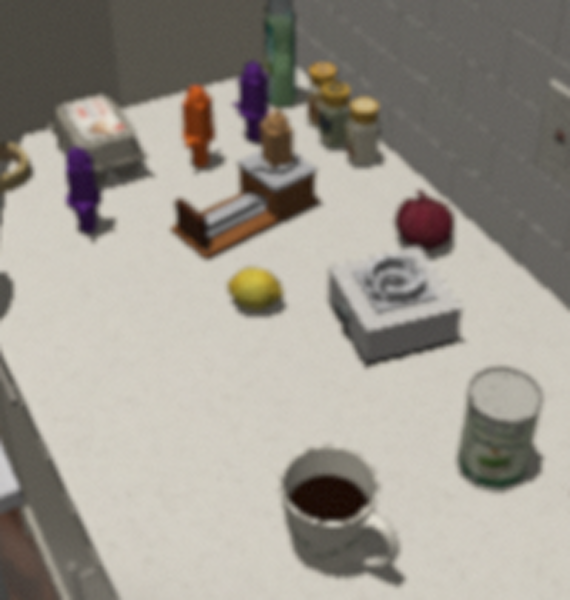

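The top crop shows these candidates, given as full-frame pixels. The wooden reamer in the stand is at (249,152), the purple look-alikes are at (192,138) and (224,250), and the orange one is at (199,175). I choose the wooden one, since it stands in the stand with the wedge tab at about (264,208). The drive is at about (358,152), the lemon at (318,201) and the mug at (450,236).

```bash
cat > h.py <<'E'
from cell import bot
import cv2,numpy as np
from scipy.spatial.transform import Rotation as R
def cam(c,pose=None):
    k=bot.calibration(c)
    if c=="wrist":
        p,q=pose; T=np.eye(4);T[:3,:3]=R.from_quat(np.roll(q,-1)).as_matrix();T[:3,3]=p
        return k,T@k["hand_eye"]
    return k,np.linalg.inv(k["extrinsics"])
def rays(c,px,pose=None):
    k,W=cam(c,pose);px=np.array(px,float).reshape(-1,1,2)
    u=cv2.undistortPoints(px,k["mtx"],np.array([k["k1"],0,0,0.]))[:,0]
    return W[:3,3],np.c_[u,np.ones(len(u))]@W[:3,:3].T
def onz(c,px,z,pose=None):
    o,d=rays(c,px,pose);return o+d*((z-o[2])/d[:,2])[:,None]
def proj(c,P,pose=None):
    k,W=cam(c,pose);E=np.linalg.inv(W)
    p,_=cv2.projectPoints(np.array(P,float).reshape(-1,3),cv2.Rodrigues(E[:3,:3])[0],E[:3,3],k["mtx"],np.array([k["k1"],0,0,0.]));return p[:,0]
def quat(yaw,tilt=0):  # tool down; tool y axis at world angle yaw+90 when... x axis at yaw
    x=np.array([np.cos(yaw),np.sin(yaw),0]);z=np.array([0,0,-1.])
    return np.roll(R.from_matrix(np.c_[x,np.cross(z,x),z]).as_quat(),1)
E
python3 - <<'E'
from h import *
f=lambda l:np.array(l)/2.5+[160,110]
s=onz("top",f([(187,88),(268,73),(278,143),(205,155)]),.064);print("stand",s.round(3),s.mean(0),np.linalg.norm(np.diff(s,axis=0),axis=1))
d=onz("top",f([(447,47),(556,58),(541,171),(432,157)]),.06);print("drive",d.round(3),d.mean(0),np.linalg.norm(np.diff(d,axis=0),axis=1))
print("ring",onz("top",f([(494,105)]),.08))
t=onz("top",f([(231,247),(289,236)]),.06);print("tab",t.round(3),np.linalg.norm(t[1]-t[0]))
print("lemon",onz("top",f([(396,229)]),.025),"mug",onz("top",f([(728,318)]),.09))
print("can",onz("top",f([(728,118)]),.1),"reamertop",onz("top",f([(221,105)]),.14),"purple2",onz("top",f([(80,70),(97,163),(163,352)]),.1))
for q in [bot.read_tool_rot()]: print(R.from_quat(np.roll(q,-1)).as_matrix().round(2))
E
```

```text
stand [[0.649 0.194 0.064]
 [0.664 0.107 0.064]
 [0.588 0.097 0.064]
 [0.577 0.175 0.064]] [0.61964894 0.14298285 0.064     ] [0.08824512 0.07652276 0.07889597]
drive [[ 0.69  -0.086  0.06 ]
 [ 0.676 -0.203  0.06 ]
 [ 0.554 -0.184  0.06 ]
 [ 0.571 -0.068  0.06 ]] [ 0.62239474 -0.13499647  0.06      ] [0.117822   0.12343927 0.11731518]
ring [[ 0.62231789 -0.13351856  0.08      ]]
tab [[0.478 0.148 0.06 ]
 [0.489 0.086 0.06 ]] 0.06275319412519274
lemon [[ 0.49641028 -0.02736098  0.025     ]] mug [[ 0.39474106 -0.36814632  0.09      ]]
can [[ 0.60085974 -0.37348516  0.1       ]] reamertop [[0.61721199 0.14497169 0.14      ]] purple2 [[0.66361152 0.29824016 0.1       ]
 [0.56580159 0.28022625 0.1       ]
 [0.37025227 0.21206041 0.1       ]]
[[-0.94  0.33  0.  ]
 [ 0.33  0.94  0.  ]
 [ 0.    0.   -1.  ]]
```

```bash
python3 - <<'E'
from h import *
q=quat(np.radians(190.5))
print(bot.solve_ik([.53,.125,.25],q))
bot.move_pose([.53,.125,.26],q); bot.set_gripper(0.0)
po=(bot.read_position(),bot.read_tool_rot());im=bot.camera("wrist");print(po,bot.read_clock(),bot.read_joint_positions())
for t in("reamer","stand","wedge_push","reamer_ear"): print(t,[(np.round(d["bbox"]).tolist(),round(d["confidence"],2)) for d in bot.search_frame("wrist",t)])
print(bot.calibration("wrist")["mtx"].round())
s=np.radians(10.5);ax=np.array([np.cos(s),np.sin(s),0]);o=np.array([.6185,.1435,0])
print(proj("wrist",[o+[0,0,.064],o+[0,0,.148],o-.152*ax+[0,0,.06]],po).round())
cv2.imwrite("pics/w1.png",im[:,:,::-1])
E
```

```text
[ 0.09604181  0.3160731  -0.20699937  1.04772386  0.         -0.08721776]
(array([0.53000915, 0.12496283, 0.26000026]), array([ 8.84992080e-06, -9.14385861e-02,  9.95810717e-01,  3.68121850e-06])) 3.825 [ 9.59639208e-02  3.09614572e-01 -1.89902646e-01  1.07125956e+00
  1.19129298e-05 -8.72338961e-02]
reamer [([426.0, 276.0, 71.0, 77.0], 0.92), ([433.0, 3.0, 86.0, 40.0], 0.9), ([434.0, 195.0, 78.0, 80.0], 0.86), ([312.0, 226.0, 41.0, 32.0], 0.81)]
stand [([290.0, 105.0, 82.0, 180.0], 0.69), ([298.0, 109.0, 63.0, 109.0], 0.64)]
wedge_push [([298.0, 110.0, 64.0, 109.0], 0.7)]
reamer_ear [([434.0, 200.0, 80.0, 75.0], 0.92), ([427.0, 276.0, 66.0, 75.0], 0.67), ([431.0, 2.0, 88.0, 43.0], 0.65), ([313.0, 224.0, 42.0, 40.0], 0.64)]
[[330.   0. 323.]
 [  0. 330. 197.]
 [  0.   0.   1.]]
[[326. 253.]
 [327. 301.]
 [327. 108.]]
```

View pics/w1.png

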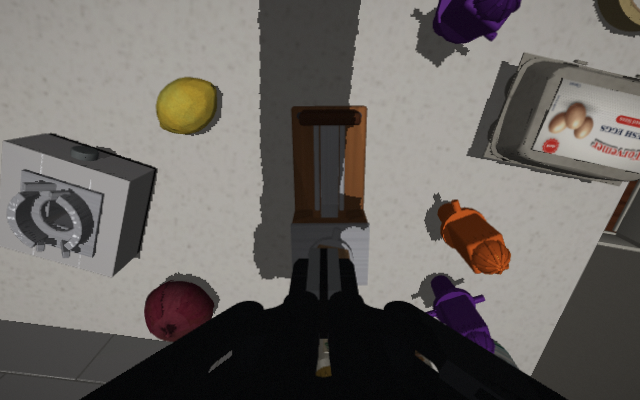

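The wrist view shows the tab's outer top edge at row 109, centred near column 331, against my prediction of (327,108). I shift the stand about 3 mm towards +y. The axis is vertical in the image, so the yaw holds. Next is the push.

```bash
python3 - <<'E'
from h import *
s=np.radians(10.5);ax=np.array([np.cos(s),np.sin(s),0]);o=np.array([.618,.1465,0])
q=quat(s+np.pi)
p=lambda d,z:o-d*ax+[0,0,z]
bot.move_pose(p(.20,.15),q); bot.move_linear(p(.20,.052),.2)
r=bot.move_linear(p(.13,.052),.05,until_force=3);c=bot.read_position();print(r,(o-c)@ax,bot.read_ft_force())
d0=(o-c)@ax
r=bot.move_linear(p(d0-.045,.052),.06,until_force=35);c=bot.read_position();print(r,(o-c)@ax,bot.read_ft_force())
r=bot.move_linear(p(d0-.065,.052),.03,until_force=25);c=bot.read_position();print(r,(o-c)@ax,bot.read_ft_force(),d0-(o-c)@ax)
print(bot.read_clock())
E
```

```text
True 0.14563927516030828 [ 0.34937179  0.03040392 -0.32762832]
False 0.10380892761204472 [-7.46730537 -0.48671439  3.31273232]
True 0.10449566143203423 [-0.3903712   0.16889292 -0.30265238] 0.04114361372827405
7.625
```

```bash
python3 - <<'E'
from h import *
s=np.radians(10.5);ax=np.array([np.cos(s),np.sin(s),0]);o=np.array([.618,.1465,0])
p=lambda d,z:o-d*ax+[0,0,z]
bot.move_linear(p(.118,.052),.1);bot.move_linear(p(.118,.16),.25)
q=quat(s+np.pi)
bot.move_pose(p(.085,.26),q)
bot.set_gripper(1.0)
po=(bot.read_position(),bot.read_tool_rot());im=bot.camera("wrist");np.save("po2.npy",np.r_[po])
cv2.imwrite("pics/w2.png",im[:,:,::-1])
print(proj("wrist",[p(0,.064),p(0,.148),p(0,.16),p(.097,.06),p(.152,.06)],po).round(),bot.read_clock())
E
```

```text
[[325. 249.]
 [325. 296.]
 [325. 305.]
 [325. 160.]
 [325. 102.]] 9.8167
```

View pics/w2.png

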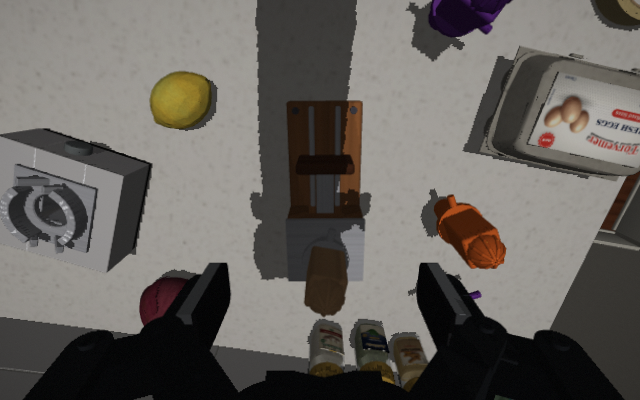

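```bash
python3 - <<'E'
import cv2
a=cv2.imread("pics/w2.png")[90:330,260:400]
cv2.imwrite("pics/w2c.png",cv2.resize(cv2.convertScaleAbs(a,alpha=1.8,beta=20),None,fx=2.5*1,fy=2.5,interpolation=cv2.INTER_CUBIC))
E
```

```text
(no output)
```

View pics/w2c.png

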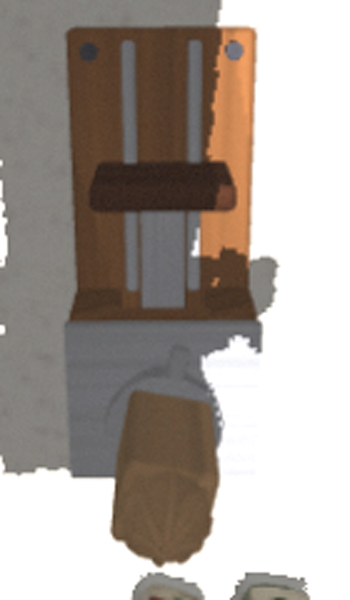

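```bash
python3 - <<'E'
from h import *
a=np.load("po2.npy",allow_pickle=True);po=(a[:3],a[3:])
s=np.radians(10.5);ax=np.array([np.cos(s),np.sin(s),0]);ay=np.array([-ax[1],ax[0],0]);o=np.array([.618,.1465,0])
f=lambda l:np.array(l)/2.5+[260,90]
def loc(n,l,z):
    P=onz("wrist",f(l),z,po)-o; print(n,np.c_[P@ax,P@ay].round(4).tolist())
loc("base outer",[(67,28),(256,28)],.012)
loc("block front top",[(67,321),(262,321)],.064);loc("block back",[(67,477),(252,477)],.064)
loc("tab outer top",[(95,163),(231,163)],.06)
for z in(.072,.084):
    loc("waist edge",[(135,392),(216,405)],z)
loc("ear end",[(180,352)],.08);loc("ear end",[(180,352)],.068)
loc("dome top",[(162,545)],.155)
E
```

```text
base outer [[-0.1506, -0.041], [-0.1507, 0.0407]]
block front top [[-0.0353, -0.0397], [-0.0354, 0.0421]]
block back [[0.0404, -0.0423], [0.0403, 0.0407]]
tab outer top [[-0.1016, -0.0266], [-0.1016, 0.0274]]
waist edge [[-0.0063, -0.0112], [-0.0002, 0.0231]]
waist edge [[-0.0126, -0.0108], [-0.0067, 0.0221]]
ear end [[-0.0285, 0.0074]]
ear end [[-0.0229, 0.0077]]
dome top [[0.0067, -0.0001]]
```

```bash
python3 - <<'E'
from h import *
a=np.load("po2.npy",allow_pickle=True);po=(a[:3],a[3:])
s=np.radians(10.5);ax=np.array([np.cos(s),np.sin(s),0]);ay=np.array([-ax[1],ax[0],0]);o=np.array([.618,.1465,0])
g=lambda d,y,z:o+d*ax+y*ay+[0,0,z]
P=lambda l:((proj("wrist",[g(*i) for i in l],po)-[260,90])*2.5).round().tolist()
print("tab full in: bot outer, top outer, top inner",P([(-.097,-.03,.012),(-.097,.03,.012),(-.097,-.03,.06),(-.097,.03,.06),(-.085,-.03,.06),(-.085,.03,.06)]))
for dx in(0,.002):
 for z0 in(.018,.030):
  for yw in(-10,0,10,20):
    c,n=np.cos(np.radians(yw)),np.sin(np.radians(yw)); r=lambda x,y,z:(x*c-y*n+dx,x*n+y*c,z+z0)
    print(dx,z0,yw,P([r(-.017,-.017,.054),r(-.017,.017,.054),r(-.036,0,.05),r(-.017,-.017,.109),r(-.017,.017,.109),r(0,0,.13)]))
E
```

```text
tab full in: bot outer, top outer, top inner [[95.0, 151.0], [228.0, 151.0], [87.0, 174.0], [237.0, 174.0], [88.0, 203.0], [236.0, 204.0]]
0 0.018 -10 [[128.0, 363.0], [209.0, 376.0], [177.0, 324.0], [123.0, 431.0], [218.0, 446.0], [162.0, 515.0]]
0 0.018 0 [[121.0, 369.0], [202.0, 369.0], [162.0, 323.0], [114.0, 438.0], [210.0, 438.0], [162.0, 515.0]]
0 0.018 10 [[115.0, 376.0], [195.0, 363.0], [147.0, 324.0], [107.0, 446.0], [201.0, 431.0], [162.0, 515.0]]
0 0.018 20 [[110.0, 384.0], [186.0, 359.0], [132.0, 328.0], [101.0, 455.0], [191.0, 426.0], [162.0, 515.0]]
0 0.03 -10 [[127.0, 376.0], [210.0, 389.0], [177.0, 336.0], [122.0, 449.0], [220.0, 464.0], [163.0, 538.0]]
0 0.03 0 [[120.0, 382.0], [204.0, 382.0], [162.0, 335.0], [112.0, 456.0], [212.0, 456.0], [163.0, 538.0]]
0 0.03 10 [[113.0, 389.0], [196.0, 376.0], [146.0, 336.0], [105.0, 464.0], [203.0, 449.0], [163.0, 538.0]]
0 0.03 20 [[108.0, 397.0], [187.0, 371.0], [131.0, 340.0], [99.0, 474.0], [192.0, 444.0], [163.0, 538.0]]
0.002 0.018 -10 [[129.0, 367.0], [209.0, 380.0], [177.0, 329.0], [123.0, 436.0], [218.0, 451.0], [162.0, 520.0]]
0.002 0.018 0 [[121.0, 373.0], [202.0, 373.0], [162.0, 328.0], [114.0, 443.0], [210.0, 443.0], [162.0, 520.0]]
0.002 0.018 10 [[115.0, 380.0], [195.0, 368.0], [147.0, 329.0], [107.0, 451.0], [201.0, 436.0], [162.0, 520.0]]
0.002 0.018 20 [[110.0, 388.0], [186.0, 363.0], [132.0, 332.0], [101.0, 460.0], [191.0, 431.0], [162.0, 520.0]]
0.002 0.03 -10 [[128.0, 381.0], [210.0, 394.0], [177.0, 341.0], [122.0, 454.0], [220.0, 470.0], [163.0, 543.0]]
0.002 0.03 0 [[120.0, 387.0], [204.0, 387.0], [162.0, 339.0], [112.0, 461.0], [212.0, 461.0], [163.0, 543.0]]
0.002 0.03 10 [[113.0, 394.0], [196.0, 381.0], [146.0, 341.0], [105.0, 469.0], [203.0, 454.0], [163.0, 543.0]]
0.002 0.03 20 [[108.0, 402.0], [187.0, 376.0], [131.0, 344.0], [99.0, 479.0], [192.0, 449.0], [163.0, 543.0]]
```

The tab rows agree with fully in, given an origin about 2.5 mm further along x. The reamer edges and ear fit it raised 12 mm, about 9° clockwise of the stand and about 6 mm along +x. Next is the grasp.

```bash
python3 - <<'E'
from h import *
s=np.radians(10.5);ax=np.array([np.cos(s),np.sin(s),0]);ay=np.array([-ax[1],ax[0],0]);o=np.array([.618,.1465,0])
r=o+.005*ax+.002*ay; q=quat(np.radians(181.5))
bot.move_pose(r+[0,0,.24],q); bot.move_linear(r+[0,0,.116],.15)
bot.set_gripper(0.0,80);print(bot.read_gripper_width()*85,bot.read_finger_force(),bot.read_ft_force())
print(bot.move_linear(r+[0,0,.30],.12),bot.read_ft_force(),bot.read_gripper_width()*85)
q2=quat(np.radians(197))
bot.move_pose([.53,-.13,.30],q2)
po=(bot.read_position(),bot.read_tool_rot());im=bot.camera("wrist");np.save("po3.npy",np.r_[po])
cv2.imwrite("pics/w3.png",im[:,:,::-1])
p=np.array(po[0]);T=R.from_quat(np.roll(po[1],-1)).as_matrix()
m=lambda x,y,z:p+T@np.array([x,-y,.086-z])   # reamer local, x along tool x
print(proj("wrist",[m(.036,0,.05),m(-.036,0,.05),m(.0245,0,.054),m(.017,.017,.054),m(.017,-.017,.054),m(0,0,0)],po).round())
print(proj("wrist",[[.6223,-.134,.082]],po),bot.read_clock())
for t in("drive_slot","drive","reamer_ear"): print(t,[(np.round(d["bbox"]).tolist(),round(d["confidence"],2)) for d in bot.search_frame("wrist",t)])
E
```

```text
32.95441152148027 78.89754295349121 [-0.23682718 -0.16278273  3.68181428]
False [ 0.38661155  0.23207593 -2.61345513] 32.87707553492933
[[326. 185.]
 [326. 305.]
 [326. 209.]
 [293. 222.]
 [359. 223.]
 [325. 214.]]
[[297.08446818 240.74435181]] 14.65
drive_slot [([229.0, 163.0, 133.0, 102.0], 0.8)]
drive [([232.0, 161.0, 131.0, 104.0], 0.68)]
reamer_ear [([277.0, 182.0, 95.0, 198.0], 0.89), ([562.0, 312.0, 78.0, 86.0], 0.86), ([585.0, 254.0, 55.0, 58.0], 0.83), ([627.0, 97.0, 12.0, 26.0], 0.68)]
```

View pics/w3.png

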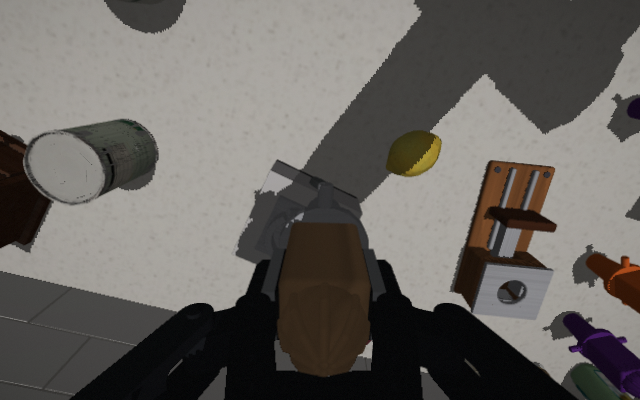

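The wrist view shows the ear tip at (326,182) against a predicted 185, and the waist edge at row 222 as predicted. The reamer therefore sits in the hand as modelled, but it hides the drive. I look from the side.

```bash
python3 - <<'E'
from h import *
q2=quat(np.radians(172))
bot.move_pose([.57,-.02,.28],q2)
po=(bot.read_position(),bot.read_tool_rot());im=bot.camera("wrist");np.save("po4.npy",np.r_[po])
c=proj("wrist",[[.6223,-.134,.082]],po)[0];print(c,bot.read_clock())
cv2.imwrite("pics/w4.png",im[:,:,::-1])
x0=int(max(0,c[0]-100));y0=int(min(max(0,c[1]-100),200));print(x0,y0)
cv2.imwrite("pics/w4c.png",cv2.resize(cv2.convertScaleAbs(im[y0:y0+200,x0:x0+200,::-1],alpha=1.3),(600,600),interpolation=cv2.INTER_CUBIC))
E
```

```text
[225.59316165 232.6559506 ] 15.5167
125 132
```

View pics/w4c.png

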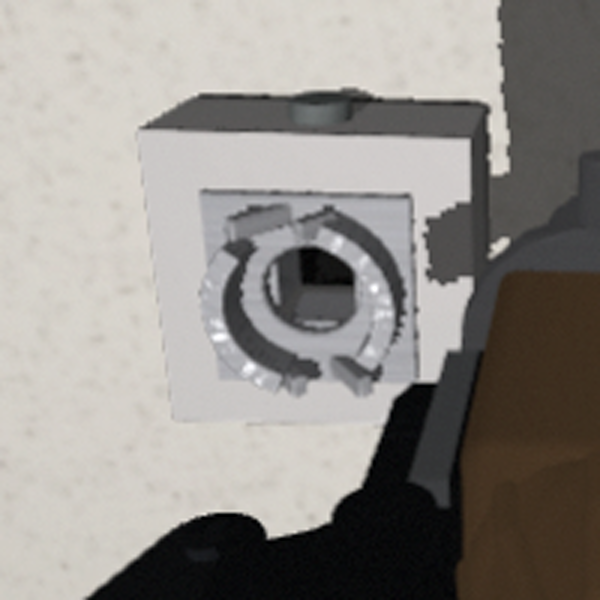

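```bash
python3 - <<'E'
from h import *
a=np.load("po4.npy");po=(a[:3],a[3:])
f=lambda l:np.array(l)/3+[125,132]
for n,l,z in [("box",[(142,128),(472,138),(175,420)],.064),("box58",[(142,128),(472,138),(175,420)],.060),("plate",[(202,190),(413,194),(418,382)],.064),("hole",[(311,287)],.064),("ringtop",[(200,300),(407,300),(304,300)],.082)]:
    P=onz("wrist",f(l),z,po);print(n,P[:,:2].round(4).tolist(),np.linalg.norm(np.diff(P,axis=0),axis=1).round(4),np.degrees(np.arctan2(*(P[0]-P[1])[[1,0]])).round(1) if len(P)>1 else"")
c=np.array([.623,-.132]);yw=np.radians(-8)
im=cv2.convertScaleAbs(cv2.imread("pics/w4.png")[132:332,125:325],alpha=1.3);im=cv2.resize(im,(800,800),interpolation=cv2.INTER_CUBIC)[150:600,100:640]
def dr(P,col):
    p=((proj("wrist",P,po)-[125,132])*4-[100,150]).astype(int);cv2.polylines(im,[p.reshape(-1,1,2)],False,col,1)
th=np.radians(np.arange(0,361,5))
ci=lambda r,z:np.c_[c[0]+r*np.cos(th),c[1]+r*np.sin(th),0*th+z]
dr(ci(.034,.082),(0,0,255));dr(ci(.026,.082),(0,0,255));dr(ci(.016,.064),(255,0,0))
for k in(25,205):
    u=yw+np.radians(k);d=np.array([np.cos(u),np.sin(u)]);w=np.array([-d[1],d[0]])
    for sg in(-1,1): dr([np.r_[c+.026*d+sg*.0065*w,.082],np.r_[c+.034*d+sg*.0065*w,.082]],(0,255,0))
B=[(1,1),(1,-1),(-1,-1),(-1,1),(1,1)];x=np.array([np.cos(yw),np.sin(yw)]);y=np.array([-x[1],x[0]])
dr([np.r_[c+.06*(i*x+j*y),.064] for i,j in B],(255,0,255))
cv2.imwrite("pics/ov.png",im)
E
```

```text
box [[0.5562, -0.181], [0.5755, -0.0663], [0.6727, -0.2016]] [0.1163 0.1665] -99.6
box58 [[0.557, -0.183], [0.5765, -0.067], [0.6749, -0.2038]] [0.1176 0.1685] -99.6
plate [[0.5815, -0.1663], [0.5933, -0.0912], [0.6693, -0.1043]] [0.076  0.0771] -98.9
hole [[0.6243, -0.1361]] [] 
ringtop [[0.6166, -0.1695], [0.6267, -0.0968], [0.6217, -0.133]] [0.0734 0.0366] -97.9
```

View pics/ov.png

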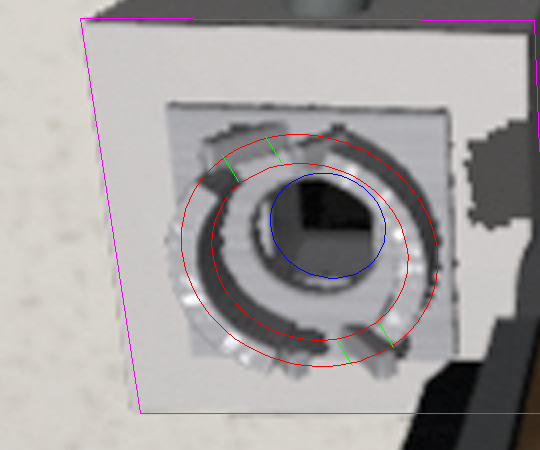

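The overlay shows the ring and hole about 6–8 px at 4x (about 2 mm) left of and below the model, so the drive is at about (.625,-.135) with yaw -9°. The slot gap near (245,170) matches 25° CCW. Next is the insertion, with force checks.

```bash
python3 - <<'E'
from h import *
c=np.array([.6255,-.135,0]);q=quat(np.radians(196))
def st(n,r=None): print(n,r,np.round(bot.read_position(),4),np.round(bot.read_ft_force(),1),np.round(bot.read_moment(),2),round(bot.read_clock(),1))
bot.move_pose(c+[0,0,.24],q);bot.move_linear(c+[0,0,.16],.15);st("above")
r=bot.move_linear(c+[0,0,.128],.04,until_force=8);st("tip in",r)
if not r:
    r=bot.move_linear(c+[0,0,.120],.02,until_force=10);st("ear",r)
E
```

```text
above None [ 0.6261 -0.1347  0.1613] [ 0.6  0.4 -1.5] [-0.02  0.03 -0.02] 16.8
tip in False [ 0.6257 -0.1351  0.1282] [-0.7 -0.1 -2.9] [-0.   -0.02  0.02] 17.8
ear False [ 0.6254 -0.135   0.1198] [-0.3 -0.3 -2.5] [-0.01  0.01 -0.  ] 18.3
```

```bash
python3 - <<'E'
from h import *
c=np.array([.6255,-.135,0])
def st(n,r=None): print(n,r,np.round(bot.read_position(),4),np.round(bot.read_ft_force(),1),np.round(bot.read_moment(),2),round(bot.read_clock(),1))
for z,lim in((.116,15),(.112,25),(.108,35),(.1045,50)):
    yw=196-25*(.120-z)/.016
    r=bot.move_linear(c+[0,0,z],.012,rotation=quat(np.radians(yw)),until_force=lim);st(z,r)
    if r: break
E
```

```text
0.116 False [ 0.6256 -0.1352  0.1161] [ 0.2 -1.9 -2.9] [-0.21  0.02 -0.01] 18.8
0.112 False [ 0.6255 -0.1353  0.112 ] [-0.4 -2.2 -3.8] [-0.51 -0.02  0.01] 19.3
0.108 False [ 0.626  -0.1353  0.1092] [-1.5 -1.2  6. ] [-0.36  0.52  0.04] 19.8
0.1045 False [ 0.6262 -0.1352  0.1058] [-2.  -1.2  6.3] [-0.25  0.44 -0.04] 20.2
```

```bash
python3 - <<'E'
from h import *
c=np.array([.6255,-.135,0])
def st(n,r=None): print(n,r,np.round(bot.read_position(),4),np.round(bot.read_ft_force(),1),np.round(bot.read_moment(),2),round(bot.read_clock(),1))
for z in(.102,.099,.096,.093):
    r=bot.move_linear(c+[0,0,z],.012,rotation=quat(np.radians(171)),until_force=40);bot.wait(.2);st(z,r)
    if r or bot.read_ft_force()[2]>35: break
po=(bot.read_position(),bot.read_tool_rot());im=bot.camera("wrist");cv2.imwrite("pics/w5.png",im[:,:,::-1]);np.save("po5.npy",np.r_[po])
cv2.imwrite("pics/w5c.png",cv2.resize(cv2.convertScaleAbs(im[100:350,170:490,::-1],alpha=1.5),(768,600),interpolation=cv2.INTER_CUBIC))
E
```

```text
0.102 False [ 0.6263 -0.1352  0.1047] [-4.6 -0.7 14.3] [0.01 1.17 0.21] 20.8
0.099 False [ 0.6263 -0.1352  0.1046] [-12.6   0.9  32.2] [0.48 2.56 0.14] 21.4
0.096 False [ 0.6263 -0.1352  0.1046] [-18.    2.9  51.3] [0.99 4.07 0.2 ] 22.0
```

View pics/w5c.png

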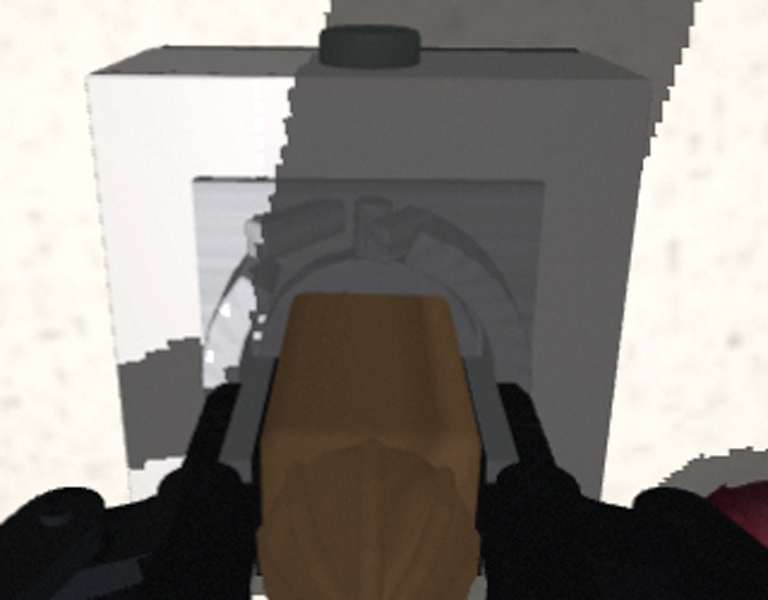

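The ear, at crop (372,225), is now in line with the knob. The waist edge is still at row 222, so nothing slipped, and z holds at .1046 against rising force. I make a small extra twist as a check, then release.

```bash
python3 - <<'E'
from h import *
c=np.array([.6263,-.1352,0])
def st(n,r=None): print(n,r,np.round(bot.read_position(),4),np.round(bot.read_ft_force(),1),np.round(bot.read_moment(),2),np.degrees(2*np.arctan2(*np.array(bot.read_tool_rot())[[2,1]])).round(2),round(bot.read_clock(),1))
bot.move_linear(c+[0,0,.100],.02,rotation=quat(np.radians(171)));bot.wait(.2);st("relax")
bot.move_linear(c+[0,0,.0995],.01,rotation=quat(np.radians(168)));bot.wait(.3);st("twist")
bot.move_linear(c+[0,0,.0985],.01,rotation=quat(np.radians(170)));bot.wait(.3);st("back")
bot.move_linear(c+[0,0,.1042],.02);bot.wait(.2);st("unload")
bot.set_gripper(1.0);bot.wait(.3);st("open")
bot.move_linear(c+[0,0,.24],.12)
bot.move_pose([.54,-.13,.30],quat(np.radians(171)));st("up")
po=(bot.read_position(),bot.read_tool_rot());im=bot.camera("wrist");cv2.imwrite("pics/w6.png",im[:,:,::-1])
T=bot.camera("top")
im=cv2.resize(cv2.convertScaleAbs(im[:,:,::-1],alpha=1.4),(800,500))
def dr(P,col):
    p=(proj("wrist",P,po)*1.25).astype(int);cv2.polylines(im,[p.reshape(-1,1,2)],True,col,1)
yw=np.radians(-9.5);x=np.array([np.cos(yw),np.sin(yw)]);y=np.array([-x[1],x[0]])
for z in(.018+.054,.018+.109): dr([np.r_[c[:2]+.017*(i*x+j*y),z] for i,j in((1,1),(1,-1),(-1,-1),(-1,1))],(0,255,0))
dr([np.r_[c[:2]-.036*x+.004*s*y,.068] for s in(-1,1)],(0,0,255))
im2=np.vstack([im[150:],cv2.resize(T[110:270,160:480,::-1],(800,400))])[:, :];cv2.imwrite("pics/w6v.png",cv2.resize(im2,(640,600)))
E
```

```text
relax None [ 0.6263 -0.1351  0.1047] [-12.2   2.1  28.5] [0.42 2.56 0.2 ] 171.06 22.6
twist None [ 0.6264 -0.135   0.1047] [-11.9   1.4  31. ] [ 0.56  2.67 -0.08] 168.02 23.1
back None [ 0.6265 -0.1353  0.1046] [-15.    1.8  35.8] [ 0.55  3.12 -0.1 ] 170.0 23.7
unload None [ 0.6262 -0.1352  0.1047] [-4.  -0.3  8.2] [-0.2   0.77 -0.07] 170.0 24.3
open None [ 0.6263 -0.1352  0.1042] [-0.5  0.3 -0. ] [ 0.01 -0.04 -0.01] 170.0 25.2
up None [ 0.5398 -0.1301  0.3004] [ 0.1 -0.4  0.7] [-0.    0.    0.02] 170.98 26.9
```

View pics/w6v.png

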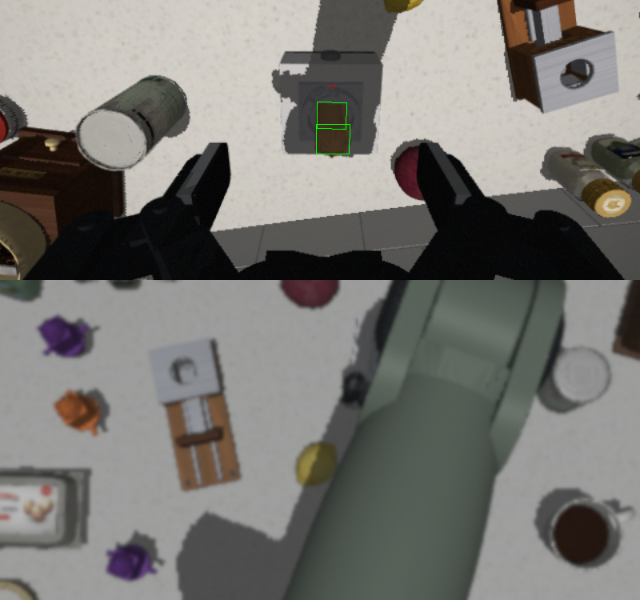

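The wrist view shows the reamer inside its home outline (green) and upright. The top view shows the stand empty with the wedge in, and the lemon and mug where they were. I hand in.

```bash
python3 -c "
from cell import bot
print(bot.close_job())"
```

```text
the job is handed in; nothing more can be done
None
```

The wedge is pushed in, and the reamer is down and twisted home in the juicer drive and released; the lemon and mug look unmoved, and the job was handed in at about 27 s.

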